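Clear the blocked spacer feed track with a pick

ROBOT

A 6-joint arm with a two-finger parallel gripper is mounted at the origin on a cart in front of the work surface, level with it; the furniture and walls round the work are solid. World frame = base frame: x ahead of the robot, y to its left, z up, the work surface at z = 0. Lengths are in m, angles in degrees, forces in N, time in s.
With the tool pointing down it reaches from about 0.3 to 0.75 m from the base axis. Payload 8.5 kg.
Tool frame: the origin (TCP) lies between the finger pads; the fingertips stand env.finger_overhang ahead of it and the grasp point (between the pads) lies 2 mm behind it (env.finger_overhang is the distance from the TCP to the fingertips, in m); z points along the fingers, y is the line along which they close (so a half turn about z gives the same grasp; the last joint's range is limited). The gripper opens to 85 mm and grips with 20 to 120 N. Pads are 22 mm wide; open, the fingers measure 114 mm over their backs; the gripper's body (76 mm by 85 mm) begins 54 mm behind the grasp point. The pads swing forward as they close: fully open they stand 13 mm farther back than shut.
Start: joints at [59.399, 21.807, 74.336, -0, 83.858, -12.336], TCP at [0.172, 0.522, 0.248] pointing down, gripper open.
Joint ranges: [-178.18, 178.18], [-50.72, 133.34], [12.68, 142.11], [-81.47, 261.47], [9.98, 163.14], [-165.26, 165.26]. Speed limits (degrees/s): [136.94, 136.94, 180, 180, 180, 180].

INTERFACE

Orientations are given as a 3x3 rotation matrix whose columns are the frame's x, y, z axes.
In Python, from rig import env gives the robot as it stands. The module is installed in compiled form; this text tells all that it offers.
- The arm moves only by the tool jog_arm, never from a script. Its arguments are lists of equal length, an entry for each row: "hand": the finger opening in m, from 0 to 0.0854; "travel": the shift along the world's x, y, z in m, a list of three; "yaw": the turn about the world's z in rad. A call has exactly 5 rows; each row shifts and turns the commanded pose from where the row before left it; what a row does not reach is not made up. A row lasts 1/8 s, in which the tool goes at most 62.5 mm and 10.7 degrees, less where a joint would pass 70% of its speed; a pose out of reach is approached as far as the arm can. A call is refused whole if a number of a shift passes 0.0625 or a number of a turn 0.188, either way. A call with a gripper value outside its range is refused whole. The fingers move at their own pace and stop on an object; "grip_force" is the grip in N (left out, the last holds). Time passes only in rows, so rows that do not move let the fingers close, or fill a call up. It gives the time, the measured TCP pose, the force, the opening and the grip force at its end, in the units of the state.
- env.observe(): the state, without advancing time (a new reading comes with each control period).
- env.get_image(name): name is "scene" or "top" or "wrist"; returns the picture (480x640x3 uint8, red, green, blue); there is no depth.
- env.calibration(name): a dict with "fx", "fy", "cx", "cy" (pixels), "position" and "rotation" of the camera in the world; the wrist camera has in their place "hand_eye" (4x4, takes a point from camera to tool coordinates, whose origin is the TCP and whose axes are the flange's). Camera axes: x right, y down, z forward; pixel columns grow to the right and rows downward; lengths in m; the calibration is good to about 2 mm. The wrist camera is an equidistant fisheye: a pixel r from the principal point sees the ray r / f radians off the axis. A picture is of the moment at which its call begins: read the wrist's pose just before it. calibration takes no time and is no camera call.
- env.close_job(): hands the job in; it is judged then, once.
The state is a dict: "time_s": time; "q": joint angles; "qvel": joint speeds; "joint_efforts": joint torques, N m; "position": TCP position; "tool_rot": TCP orientation; "ft_force": force on the tool from outside, world axes, zero at the start; "wrist_torque": the same for the moment, N m; "grip_width": finger opening in m; "gripper_force": force on a finger pad.
Only numpy, scipy, OpenCV 4.12 (cv2) and the standard library are available. Lean on these libraries where they do the work, as an engineer would, in place of code of your own. Each camera call takes 0.05 s, during which the arm holds its last target. There are 200 camera calls.

TASK

Two brass spacers are stuck in the channel of the feed track. Take the red-handled pick from its stand, set its tip lightly on the channel floor at the closed end (green dot) and use it, not the gripper, to push them out: guide it all the way along the channel in one pass, slowly (well under 10 cm/s) and without lifting, out to the open mouth, so that both spacers drop into the white dish below. Then stand the pick back in its stand, leaving the dish in place and the other things on the bench undisturbed.

Things in the scene. Friction and masses are not known exactly. Their poses are not given: they have to be found in the camera images.
- feed_track: Fixed grey plate 106 (x) x 180 (y) mm on a black base; origin on the bench. Between two bright ribs, 5 wide and 10 high, an S-shaped channel 14.6 mm wide, floor 30 mm above the bench, runs along track +y, bends 30 degrees towards +x, then back (radius 50), to the open mouth. The last 40 mm is a spout 26 wide over the dish, underside 25 above the bench. Green dot on the plate at the closed end.
- track_start (a point): Point on the channel floor, on its centre line at the closed end (end wall 8 mm behind it). Track coordinates (-20, -85, 30) mm.
- track_bend1 (a point): Point on the channel floor, on the centre line in the middle of the first bend: track coordinates (-18.3, -25.5, 30) mm. The straight line from track_start to here stays within 2 mm of the centre line.
- track_bend2 (a point): The same in the middle of the second bend: track coordinates (18.3, 44.8, 30) mm. The straight lines from track_bend1 to here and from here to track_mouth stay within 2 mm of the centre line.
- track_mouth (a point): Point on the channel floor on the centre line at the open mouth, 3 mm before the floor's edge: track coordinates (20, 117, 30) mm. A pick tip here has pushed everything before it over the edge.
- pick: Loose upright pick, 60 g, 142 mm long. Origin at its tip, z up along it. Round steel shank 8 mm thick with a blunt tip, 0 to 55 mm up; black round collar 24 mm wide, 55 to 60 mm; red square handle 12 x 12 mm (flats face its x and y), 60 to 142 mm; grasp at about 105 mm. It starts in its stand, collar on the stand's top, tip 5 mm above the bench.
- pick_stand: Fixed stand for the pick: an aluminium block 44 x 44 x 60 mm on a flat blue foot 70 mm wide. Origin on the bench under its centre.
- stand_hole (a point): Centre of the stand's hole at the top of the block, 60 mm above the bench. The hole is 14 x 14 mm and goes through; the pick's collar rests on the top.
- spacer_a: Loose polished brass spacer (slippery, friction about 0.2), a cylinder 12 mm in diameter and 12 mm high, standing in the first straight of the channel. Origin at the centre of its underside as it stands at the start.
- spacer_b: A like spacer, standing in the last straight of the channel.
- dish: Loose shallow white dish, 73 mm across the rim, 20 mm high (wall 2.5, floor 3 mm, 57 mm wide inside), standing under the spout's mouth. Origin at the centre of its underside.
- amber_tape: Bystander: roll of amber tape 66 x 70 x 19 mm lying behind the track.
- terminal_block: Bystander: green terminal block 18 x 52 x 19 mm behind the stand.
- loupe: Bystander: black eye loupe 41 mm in diameter, 36 mm high, behind the stand.
Not all that is in view belongs to the job. There is more than one size of the pick; the job needs the larger.

How it is judged (in metres and radians):
On the way, in this order (a step that is already met when the one before it is completed fails the run):
1. the pick's tip is in the channel at the closed end (within 8 mm, less than 7 mm above the floor) (horizontal distance between pick and track_start below 0.008 m and z of pick in the frame of feed_track below 0.037 m), for 0.1 s.
2. the tip is in the channel at the first bend (horizontal distance between pick and track_bend1 below 0.008 m and z of pick in the frame of feed_track below 0.037 m), for 0.05 s.
3. the tip is in the channel at the second bend (horizontal distance between pick and track_bend2 below 0.008 m and z of pick in the frame of feed_track below 0.037 m), for 0.05 s.
4. the tip is in the channel at the mouth (horizontal distance between pick and track_mouth below 0.008 m and z of pick in the frame of feed_track below 0.037 m), for 0.05 s.
At the end, for the whole second after the job is handed in: Both spacers rest in the dish (centre within 34 mm of the dish's centre, below 22 mm), the dish is within 30 mm of where it stood, and the pick stands released in its stand: tip within 7 mm of the hole's axis and less than 10 mm above the bench, upright within 0.12 rad (horizontal distance between each of spacer_a, spacer_b and dish below 0.034 m and height (world z) of each of spacer_a, spacer_b below 0.022 m and linear speed of each of spacer_a, spacer_b, pick below 0.02 m/s and distance of dish from where it was at the start of the episode below 0.03 m and horizontal distance between pick and stand_hole below 0.007 m and z of pick in the frame of pick_stand below 0.01 m and angle between pick's own z axis and vertical below 0.12 rad); the robot touches nothing.
It fails at once if the pick is drawn along the channel faster than 10 cm/s (z of pick in the frame of feed_track between 0.02 and 0.037 m and y of pick in the frame of feed_track between -0.065 and 0.1 m and x of pick in the frame of feed_track between -0.045 and 0.045 m and linear speed of pick above 0.1 m/s).
It fails at once if the tip is lifted out of the channel on the way (12 to 30 mm above the floor, anywhere over the track but near its ends) (y of pick in the frame of feed_track between -0.045 and 0.09 m and x of pick in the frame of feed_track between -0.035 and 0.035 m and z of pick in the frame of feed_track between 0.042 and 0.06 m).
It fails at once if the pick is pressed on the track with more than 25 N (contact force between pick and feed_track above 25 N).
It fails at once if the fingers push or grip a spacer themselves (contact force between the fingers and spacer_a above 0.5 N or contact force between the fingers and spacer_b above 0.5 N).
It fails at once if the tape, the terminal block or the loupe is moved by more than 30 mm (distance of any of amber_tape, terminal_block, loupe from where it was at the start of the episode above 0.03 m).
It also fails if it takes over 66 s, if anything falls off the work surface, if the arm or the gripper's body presses on something with over 40 N, if the wrist force passes 120 N, or if a joint passes its speed limit or range.

## Working session

There is one attempt and no reset: what is moved stays moved. The work goes in short steps, Python scripts to look and compute and a tool call to move; the robot and the scene stay as the last step left them, time stands still between calls to the robot, and variables do not carry over. Pictures are saved under pics/ and viewed, at most 10 in all, crops included, and the job is handed in when it is done.

Besides the shell and the picture viewer there is one more tool, called as name(argument=value, ...), one argument or row to a line, values as JSON. jog_arm: Moves the arm, as the interface text tells. Its arguments: {"type":"object","properties":{"hand":{"type":"array"},"travel":{"type":"array"},"yaw":{"type":"array"},"grip_force":{"type":"number"}},"required":["hand","travel","yaw"]}

```bash
mkdir -p pics; python3 - <<'E'
from rig import env
import cv2
s=env.observe(); print(s['time_s'],s['position'],s['tool_rot'],s['grip_width'],env.finger_overhang)
for n in('top','scene'):
    cv2.imwrite(f'pics/{n}0.png',env.get_image(n)[:,:,::-1]); c=env.calibration(n); print(n,c)
print(env.calibration('wrist'))
E
```

```text
0.0 [0.17223433 0.52204593 0.2477149 ] [[-9.49605725e-01  3.13446007e-01 -7.53796735e-04]
 [ 3.13446744e-01  9.49604965e-01 -1.24473456e-03]
 [ 3.25652044e-04 -1.41828220e-03 -9.99998941e-01]] 0.08528401250797366 0.017
top {'fx': 577.9088416970825, 'fy': 577.9088416970825, 'cx': 321.9997099884223, 'cy': 236.3536084220724, 'position': array([4.31867277e-01, 7.16133564e-04, 1.13892123e+00]), 'rotation': array([[ 0.02354925, -0.99668687,  0.07785061],
       [-0.99967973, -0.02275494,  0.01107461],
       [-0.00926643, -0.07808648, -0.99690352]])}
scene {'fx': 500.62325765704173, 'fy': 500.62325765704173, 'cx': 324.0086533024114, 'cy': 247.35669779201427, 'position': array([-0.04754338, -0.36954074,  0.63131112]), 'rotation': array([[ 0.52043953, -0.55316201,  0.65050326],
       [-0.85361958, -0.31756398,  0.41290038],
       [-0.02182441, -0.770172  , -0.63746277]])}
{'fx': 371.64829954431775, 'fy': 371.64829954431775, 'cx': 311.3591103753847, 'cy': 234.3186970709468, 'hand_eye': array([[ 2.29451584e-03, -9.65873198e-01, -2.59005212e-01,
         6.58022136e-02],
       [ 9.99997344e-01,  2.27246986e-03,  3.84517412e-04,
        -6.70788577e-05],
       [ 2.17186475e-04, -2.59005407e-01,  9.65875847e-01,
        -1.26459639e-01],
       [ 0.00000000e+00,  0.00000000e+00,  0.00000000e+00,
         1.00000000e+00]])}
```

View pics/top0.png

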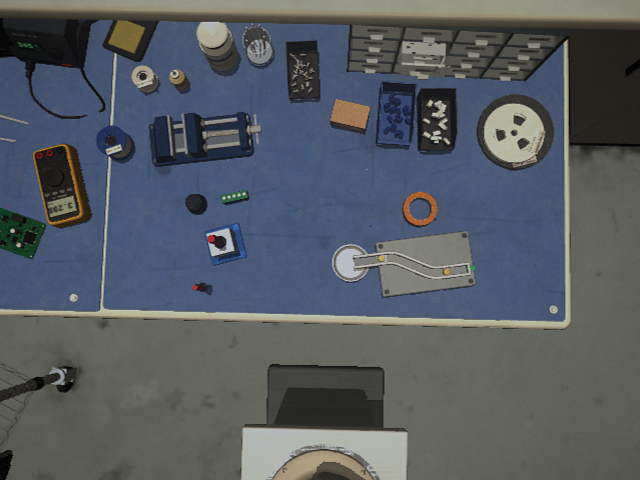

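View pics/scene0.png

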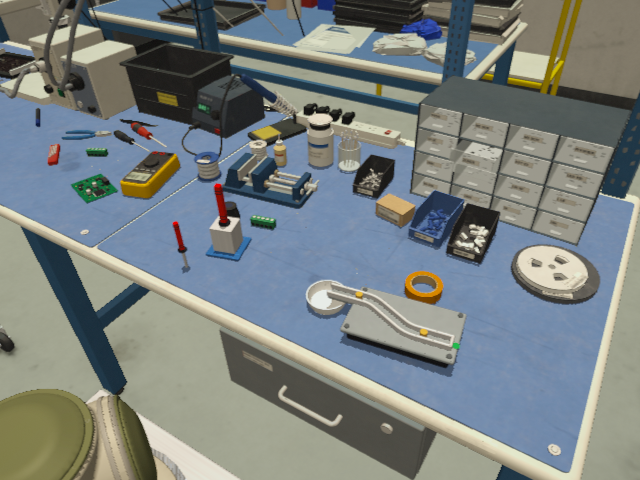

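The top view shows the stand at about (222,242), with the large red pick in it at (212,240). The small decoy pick is at (200,288). The track plate is centred near (425,265), with the green dot at (472,268), the spacers at (446,271) and (381,258), and the dish at (350,263).

```bash
cat > h.py <<'E'
import numpy as np, cv2
from rig import env
def ray(n,uv):
    uv=np.atleast_2d(np.asarray(uv,float)); c=env.calibration(n)
    d=np.c_[(uv[:,0]-c['cx'])/c['fx'],(uv[:,1]-c['cy'])/c['fy'],np.ones(len(uv))]@c['rotation'].T
    return c['position'],d
def onz(n,uv,z):
    p,d=ray(n,uv); return (p+d*((z-p[2])/d[:,2])[:,None])[:,:2]
def wonz(st,uv,z):   # wrist fisheye
    uv=np.atleast_2d(np.asarray(uv,float)); c=env.calibration('wrist')
    x=(uv[:,0]-c['cx'])/c['fx'];y=(uv[:,1]-c['cy'])/c['fy'];r=np.hypot(x,y)+1e-12
    d=np.c_[np.sin(r)*x/r,np.sin(r)*y/r,np.cos(r)]
    R=np.asarray(st['tool_rot']);H=c['hand_eye']
    p=np.asarray(st['position'])+R@H[:3,3]; d=d@H[:3,:3].T@R.T
    return (p+d*((z-p[2])/d[:,2])[:,None])[:,:2]
def big(m,roi):
    k=np.zeros_like(m);x0,y0,x1,y1=roi;k[y0:y1,x0:x1]=m[y0:y1,x0:x1]
    cs,_=cv2.findContours(k,cv2.RETR_EXTERNAL,cv2.CHAIN_APPROX_NONE)
    return max(cs,key=cv2.contourArea)[:,0,:]
def rect(P):
    c,s,a=cv2.minAreaRect((P*1000).astype(np.float32)); return np.round(c,1),np.round(s,1),round(a,1)
E
python3 - <<'E'
from h import *
im=cv2.imread('pics/top0.png'); hsv=cv2.cvtColor(im,cv2.COLOR_BGR2HSV); H,S,V=cv2.split(hsv)
for p in[(425,245),(420,288),(215,255),(240,255),(230,300),(472,268),(446,271),(350,263),(222,232)]: print(p,hsv[p[1],p[0]])
grey=((S<60)&(V>70)).astype(np.uint8)*255
cv2.imwrite('pics/g.png',np.vstack([cv2.resize(im[215:305,320:490],None,fx=4.5,fy=3.3,interpolation=cv2.INTER_CUBIC),cv2.resize(im[215:305,180:350],None,fx=4.5,fy=3.3,interpolation=cv2.INTER_CUBIC)]))
c=big(cv2.morphologyEx(grey,cv2.MORPH_OPEN,np.ones((9,9))),(374,225,490,305)); print('plate',rect(onz('top',c,.03)))
g=((H>45)&(H<85)&(S>120)).astype(np.uint8)*255; c=big(g,(455,255,485,280)); print('dot',onz('top',[c.mean(0)],.03))
b=((H>15)&(H<32)&(S>110)&(V>100)).astype(np.uint8)*255
for r in((435,260,460,280),(370,250,392,268)): c=big(b,r); print('spacer',onz('top',[c.mean(0)],.042))
c=big(grey,(325,238,372,288)); print('dish',rect(onz('top',c,.02)))
E
```

```text
(425, 245) [ 25  12 127]
(420, 288) [ 30  15 132]
(215, 255) [109  15 133]
(240, 255) [109 174 119]
(230, 300) [110  94 119]
(472, 268) [ 65 145 141]
(446, 271) [ 22 149 181]
(350, 263) [111  17 198]
(222, 232) [108  17 195]
plate (array([ 471.5, -185.3]), array([105.7, 179.5]), 8.5)
dot [[ 0.46462955 -0.27513106]]
spacer [[ 0.45682293 -0.22335875]]
spacer [[ 0.47891345 -0.09994468]]
dish (array([469.8, -43.3]), array([74.5, 72.4]), 60.2)
```

View pics/g.png

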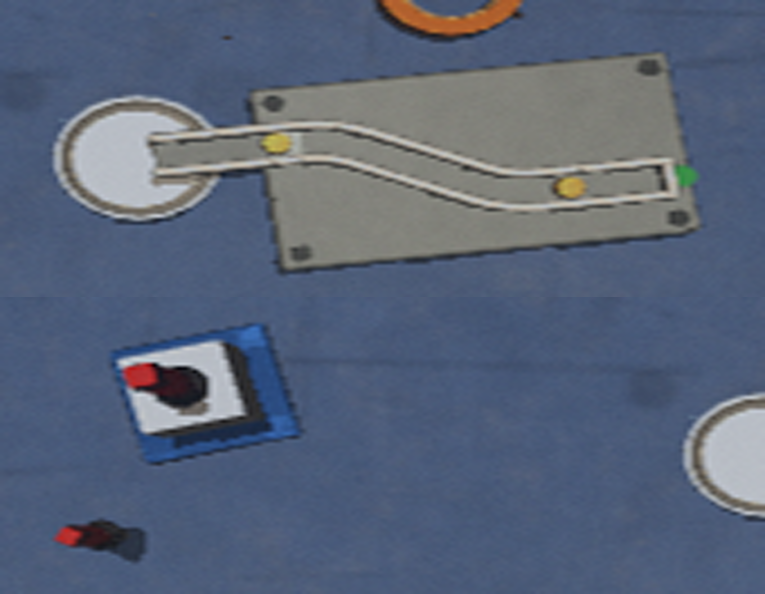

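The crop shows the plate rect clean, both spacers on the centre line, the foot square rotated a few degrees, and the handle in the stand (red top near crop (140,375), i.e. about (211,239) full frame). The fitted track frame agrees with the spacers to under 1 mm.

```bash
python3 - <<'E'
from h import *
im=cv2.imread('pics/top0.png'); H,S,V=cv2.split(cv2.cvtColor(im,cv2.COLOR_BGR2HSV))
m=(((S>145)&(H>100)&(H<120))|((S<40)&(V>110))).astype(np.uint8)*255
m=cv2.morphologyEx(m,cv2.MORPH_CLOSE,np.ones((7,7)))
c=big(m,(195,215,255,272)); print('foot',rect(onz('top',c,.005)),cv2.boundingRect(c))
w=((S<40)&(V>165)).astype(np.uint8)*255
w=cv2.morphologyEx(w,cv2.MORPH_OPEN,np.ones((2,2)));c=big(w,(195,215,255,272)); print('block',rect(onz('top',cv2.convexHull(c)[:,0,:],.06)))
r=(((H<8)|(H>172))&(S>150)&(V>130)).astype(np.uint8)*255;c=big(r,(195,225,235,255)); print('handle top',rect(onz('top',c,.147)))
sc=cv2.imread('pics/scene0.png'); H,S,V=cv2.split(cv2.cvtColor(sc,cv2.COLOR_BGR2HSV))
r=(((H<8)|(H>172))&(S>150)).astype(np.uint8)*255;c=big(r,(205,175,240,230)); print(cv2.boundingRect(c), onz('scene',[c[c[:,1]<c[:,1].min()+4].mean(0)],.147))
E
```

```text
foot (array([501.6, 203.9]), array([68.9, 69.3]), 16.0) (205, 223, 42, 42)
block (array([499.7, 202.2]), array([42.8, 42.6]), 16.0)
handle top (array([501.5, 203.7]), array([10.1, 10.1]), 15.4)
(214, 184, 14, 39) [[0.50152835 0.20243045]]
```

jog_arm(
  hand=[0.05,0.05,0.05,0.05,0.05],
  travel=[
    [0.04,-0.04,0],
    [0.04,-0.04,0],
    [0.04,-0.04,0],
    [0.04,-0.04,0],
    [0.04,-0.04,0],
  ],
  yaw=[0.1,0.1,0.1,0.1,0.1],
  grip_force=60,
)

```text
time_s: 0.72
position: [0.3734, 0.3208, 0.2482]
tool_rot: [[-0.983, -0.184, -0.0], [-0.184, 0.983, -0.0], [0.0, -0.0, -1.0]]
ft_force: [0.5, 0.9, 1.1]
grip_width: 0.0501
gripper_force: 0.0
```

jog_arm(
  hand=[0.05,0.05,0.05,0.05,0.05],
  travel=[
    [0.04,-0.04,0],
    [0.04,-0.04,0],
    [0.04,-0.03,0],
    [0.008,-0.008,0],
    [0,0,0],
  ],
  yaw=[0.1,0,0,0,0],
)

```text
time_s: 1.35
position: [0.5001, 0.2042, 0.2479]
tool_rot: [[-0.961, -0.277, -0.001], [-0.277, 0.961, 0.0], [0.001, 0.0, -1.0]]
ft_force: [0.0, -0.3, -0.3]
grip_width: 0.0501
gripper_force: 0.0
```

```bash
python3 - <<'E'
from h import *
s=env.observe(); im=env.get_image('wrist')[:,:,::-1].copy(); cv2.imwrite('pics/w1.png',im)
y=s['tool_rot'][:,1]; print(s['time_s'],s['position'],np.degrees(np.arctan2(y[1],y[0])),s['grip_width'],s['ft_force'])
H,S,V=cv2.split(cv2.cvtColor(im,cv2.COLOR_BGR2HSV))
r=(((H<8)|(H>172))&(S>150)).astype(np.uint8)*255
cs,_=cv2.findContours(r,cv2.RETR_EXTERNAL,cv2.CHAIN_APPROX_NONE)
for c in cs:
    if cv2.contourArea(c)>150: print(cv2.boundingRect(c),rect(wonz(s,c[:,0,:],.147)))
E
```

```text
1.35 [0.50013057 0.20419868 0.24788415] 106.06455495220487 0.050112109413782906 [ 0.01220161 -0.2787461  -0.3211769 ]
(303, 236, 17, 17) (array([501.5, 204.7]), array([10.6, 10.3]), 16.2)
```

View pics/w1.png

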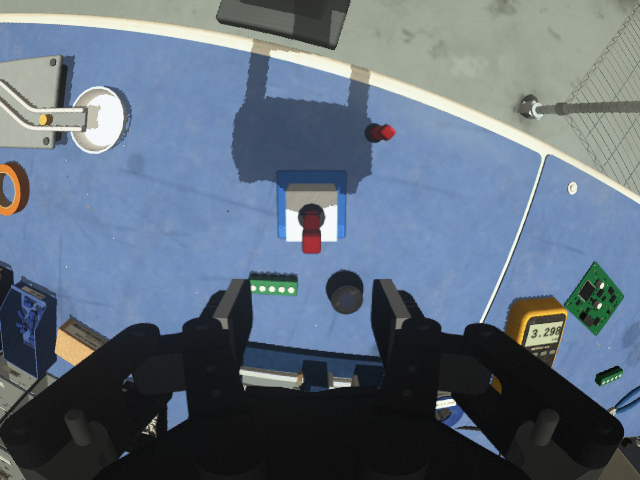

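The wrist view shows the handle top at (311,244) between the fingers, with yaw already matching. Small y error under 1 mm. Descend and grasp.

jog_arm(
  hand=[0.05,0.05,0.05,0.05,0.05],
  travel=[
    [0.001,0,-0.03],
    [0,0,-0.04],
    [0,0,-0.04],
    [0,0,-0.03],
    [0,0,0],
  ],
  yaw=[0,0,0,0,0],
)

```text
time_s: 2.02
position: [0.4995, 0.2052, 0.1071]
tool_rot: [[-0.96, -0.279, -0.004], [-0.279, 0.96, -0.001], [0.004, 0.001, -1.0]]
ft_force: [-0.4, -0.1, -0.4]
grip_width: 0.0504
gripper_force: 0.0
```

jog_arm(
  hand=[0.03,0.02,0.015,0.008,0.005],
  travel=[
    [0,0,0],
    [0,0,0],
    [0,0,0],
    [0,0,0],
    [0,0,0],
  ],
  yaw=[0,0,0,0,0],
)

```text
time_s: 2.65
position: [0.5017, 0.2043, 0.1092]
tool_rot: [[-0.961, -0.277, 0.001], [-0.277, 0.961, 0.0], [-0.001, -0.0, -1.0]]
ft_force: [-0.6, -0.8, 7.5]
grip_width: 0.0108
gripper_force: 58.5
```

jog_arm(
  hand=[0.005,0.005,0.005,0.005,0.005],
  travel=[
    [0,0,0],
    [0,0,0],
    [0,0,0],
    [0,0,0],
    [0,0,0],
  ],
  yaw=[0,0,0,0,0],
)

```text
time_s: 3.28
position: [0.5017, 0.2043, 0.1092]
tool_rot: [[-0.961, -0.277, 0.001], [-0.277, 0.961, 0.0], [-0.001, -0.0, -1.0]]
ft_force: [-1.5, -0.0, 6.2]
grip_width: 0.0108
gripper_force: 58.5
```

jog_arm(
  hand=[0.005,0.005,0.005,0.005,0.005],
  travel=[
    [0,0,0.01],
    [0,0,0.02],
    [0,0,0.03],
    [0,0,0.04],
    [0,0,0.0],
  ],
  yaw=[0,0,0,0,0],
)

```text
time_s: 3.9
position: [0.5024, 0.2045, 0.2115]
tool_rot: [[-0.961, -0.278, 0.006], [-0.278, 0.961, 0.001], [-0.006, -0.001, -1.0]]
ft_force: [-0.6, 0.4, -1.0]
grip_width: 0.0114
gripper_force: 58.3
```

```bash
python3 - <<'E'
from h import *
s=env.observe(); print(s['position'],s['ft_force'],s['grip_width'])
sc=env.get_image('scene')[:,:,::-1].copy(); t=env.get_image('top')[:,:,::-1].copy(); w=env.get_image('wrist')[:,:,::-1].copy()
cv2.imwrite('pics/l1.png',np.hstack([cv2.resize(sc[120:280,130:330],(400,320)),cv2.resize(w[170:330,210:410],(400,320),interpolation=cv2.INTER_CUBIC)]))
E
```

```text
[0.50238614 0.20449284 0.21150381] [-0.61694419  0.42664791 -0.97076738] 0.01136238609517035
```

View pics/l1.png

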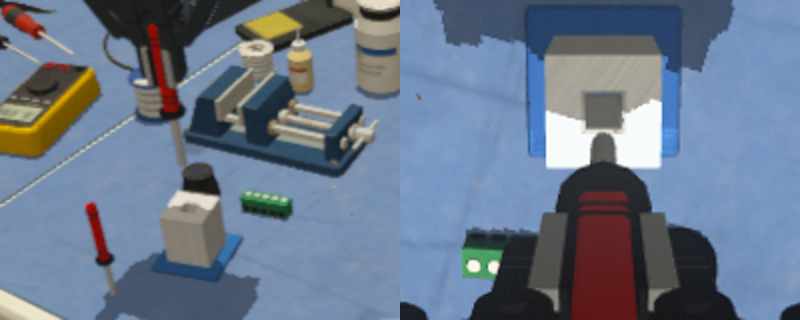

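The pick is held upright. The stand hole shows at wrist pixel about (311.5,225) and the tip at about (312,237).

```bash
python3 - <<'E'
from h import *
s=env.observe(); print(s['position'],s['time_s'],s['ft_force'])
print('hole',wonz(s,[[311.5,225.2]],.06),'tip',wonz(s,[[311.9,238.5]],.107))
R=cv2.getRotationMatrix2D((0,0),0,1); a=np.radians(8.5); T=np.array([[np.cos(a),-np.sin(a)],[np.sin(a),np.cos(a)]])
o=np.array([.4715,-.1853])+T@[0,.010]
for p in([-20,-85],[-20,-55],[-20,-38],[-18.3,-25.5],[-13,-12],[13,31.5],[18.3,44.8],[20,57],[20,117]): print(p,(o+T@(np.array(p)/1e3)).round(4))
E
```

```text
[0.50090296 0.204155   0.20759044] 4.05 [-1.0997829  -0.00525518 -0.56909927]
hole [[0.5010618 0.2046339]] tip [[0.4984876  0.20410408]]
[-20, -85] [ 0.4628 -0.2624]
[-20, -55] [ 0.4584 -0.2328]
[-20, -38] [ 0.4559 -0.2159]
[-18.3, -25.5] [ 0.4557 -0.2033]
[-13, -12] [ 0.4589 -0.1892]
[13, 31.5] [ 0.4782 -0.1423]
[18.3, 44.8] [ 0.4815 -0.1284]
[20, 57] [ 0.4814 -0.1161]
[20, 117] [ 0.4725 -0.0567]
```

jog_arm(
  hand=[0.005,0.005,0.005,0.005,0.005],
  travel=[
    [-0.002,-0.03,0],
    [-0.004,-0.05,0],
    [-0.004,-0.05,0],
    [-0.004,-0.05,0],
    [-0.004,-0.05,0],
  ],
  yaw=[0,0,0,0,0],
)

```text
time_s: 4.68
position: [0.4826, -0.0271, 0.2073]
tool_rot: [[-0.961, -0.278, -0.002], [-0.278, 0.961, 0.001], [0.002, 0.001, -1.0]]
ft_force: [0.3, 0.8, 0.2]
grip_width: 0.0112
gripper_force: 58.4
```

jog_arm(
  hand=[0.005,0.005,0.005,0.005,0.005],
  travel=[
    [-0.004,-0.05,0],
    [-0.004,-0.05,0],
    [-0.004,-0.05,0],
    [-0.004,-0.05,0],
    [-0.004,-0.036,0],
  ],
  yaw=[0,0,0,0,0],
)

```text
time_s: 5.3
position: [0.4626, -0.2635, 0.207]
tool_rot: [[-0.961, -0.276, -0.002], [-0.276, 0.961, 0.002], [0.001, 0.002, -1.0]]
ft_force: [0.2, -0.7, -1.4]
grip_width: 0.0113
gripper_force: 58.5
```

jog_arm(
  hand=[0.005,0.005,0.005,0.005,0.005],
  travel=[
    [0,0,-0.01],
    [0,0,-0.01],
    [0,0,-0.01],
    [0,0,0],
    [0,0,0],
  ],
  yaw=[0,0,0,0,0],
)

```text
time_s: 5.92
position: [0.4636, -0.2614, 0.1786]
tool_rot: [[-0.961, -0.278, 0.0], [-0.278, 0.961, -0.0], [-0.0, -0.0, -1.0]]
ft_force: [-0.3, 0.4, -0.7]
grip_width: 0.0112
gripper_force: 58.5
```

```bash
python3 - <<'E'
from h import *
s=env.observe(); print(s['position'],s['time_s'],s['ft_force'],s['q'])
w=env.get_image('wrist')[:,:,::-1].copy(); cv2.imwrite('pics/w2f.png',w)
s=env.observe(); print(s['position'])
cv2.imwrite('pics/w2.png',cv2.resize(w[150:330,190:430],None,fx=3,fy=3,interpolation=cv2.INTER_CUBIC))
E
```

```text
[ 0.46361322 -0.26138862  0.17857835] 5.925 [-0.32745507  0.39109992 -0.74283436] [-4.21697524e+01  2.36010848e+01  8.38000006e+01  1.65589720e-03
  7.25727585e+01 -1.48320493e+02]
[ 0.46362067 -0.26152218  0.17870288]
```

View pics/w2.png

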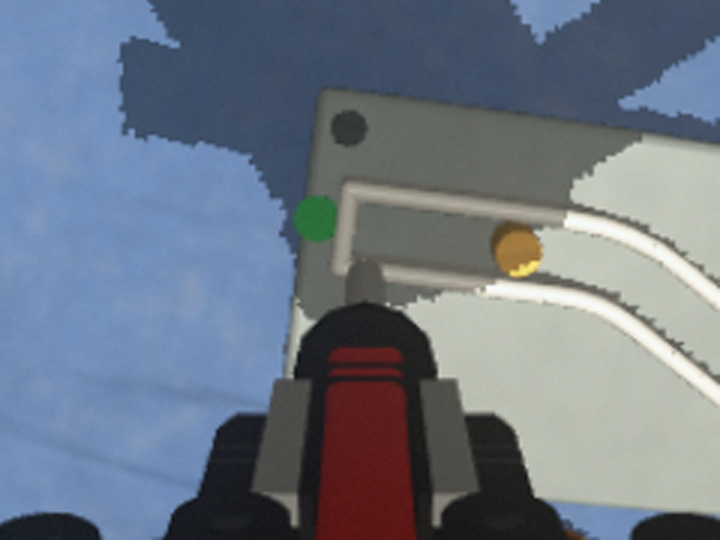

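The wrist close-up shows the tip at crop (366,270). Also in crop: channel end rib outer corner (343,186), plate corner (322,92), spacer A top about (517,250).

```bash
python3 - <<'E'
from h import *
s=env.observe(); f=lambda u,v,z:wonz(s,[[190+(u+.5)/3-.5,150+(v+.5)/3-.5]],z)[0].round(4)
a=np.radians(8.5); T=np.array([[np.cos(a),-np.sin(a)],[np.sin(a),np.cos(a)]]); o=np.array([.4715,-.1853])+T@[0,.010]
for n,u,v,z in[('ribcorner(-32.3,-98)',343,184,.04),('ribcorner2(-7.7,-98)',333,272,.04),('plate(-53,-100)',321,90,.03),('spacer(-20,-48)',517,250,.042),('tip',366,272,.0745),('collar',366,340,.134)]:
    p=f(u,v,z); print(n,p,((T.T@(p-o))*1e3).round(1))
E
```

```text
ribcorner(-32.3,-98) [ 0.4534 -0.2699] [-30.4 -91. ]
ribcorner2(-7.7,-98) [ 0.4754 -0.2662] [ -8.1 -90.6]
plate(-53,-100) [ 0.434  -0.2814] [-51.3 -99.5]
spacer(-20,-48) [ 0.4568 -0.2244] [-20.3 -46.5]
tip [ 0.4636 -0.2611] [-19.  -83.8]
collar [ 0.4583 -0.2627] [-24.5 -84.6]
```

```bash
python3 - <<'E'
from h import *
im=cv2.imread('pics/top0.png')
a=np.radians(8.5); T=np.array([[np.cos(a),-np.sin(a)],[np.sin(a),np.cos(a)]]); o=np.array([.4715,-.1853])+T@[0,.010]
# unwarp top view to track frame at rib-top plane z=.04, 5 px/mm ; cols=track y -110..130, rows=track x 40..-40
Y,X=np.meshgrid(np.arange(-110,130,.33),np.arange(40,-60,-.33))
P=np.stack([X.ravel(),Y.ravel()])/1e3; W=(T@P).T+o
c=env.calibration('top'); q=(np.c_[W,np.full(len(W),.04)]-c['position'])@c['rotation']
u=(q[:,0]/q[:,2]*c['fx']+c['cx']).reshape(X.shape).astype(np.float32); v=(q[:,1]/q[:,2]*c['fy']+c['cy']).reshape(X.shape).astype(np.float32)
A=cv2.remap(im,u,v,cv2.INTER_CUBIC); 
for k in range(-100,130,20):
    j=int((k+110)/.33); cv2.line(A,(j,0),(j,8),(0,0,255),1); cv2.putText(A,str(k),(j-10,20),0,.35,(0,0,255),1)
for k in range(-60,40,20):
    j=int((40-k)/.33); cv2.line(A,(0,j),(8,j),(0,0,255),1); cv2.putText(A,str(k),(10,j+4),0,.35,(0,0,255),1)
cv2.imwrite('pics/u.png',A)
# rib midlines: bright columns per track-y
V=cv2.cvtColor(A,cv2.COLOR_BGR2GRAY).astype(float)
for k in range(-100,126,8):
    j=int((k+110)/.33); col=V[:,j-2:j+3].mean(1)
    idx=np.where(col>165)[0]
    print(k,[ (round(40-.33*g[0],1),round(40-.33*g[-1],1)) for g in np.split(idx,np.where(np.diff(idx)>2)[0]+1) if len(g)>3])
E
```

```text
-100 []
-92 []
-84 [(np.float64(-8.8), np.float64(-11.2)), (np.float64(-28.3), np.float64(-30.6))]
-76 [(np.float64(-8.8), np.float64(-11.2)), (np.float64(-28.6), np.float64(-31.0))]
-68 [(np.float64(-8.8), np.float64(-11.2)), (np.float64(-28.3), np.float64(-30.3))]
-60 [(np.float64(-9.5), np.float64(-11.2)), (np.float64(-28.6), np.float64(-31.0))]
-52 [(np.float64(-8.8), np.float64(-9.8)), (np.float64(-28.6), np.float64(-30.6))]
-44 [(np.float64(-9.2), np.float64(-11.2)), (np.float64(-22.0), np.float64(-23.0)), (np.float64(-28.6), np.float64(-31.0))]
-36 [(np.float64(-8.8), np.float64(-11.2)), (np.float64(-28.6), np.float64(-30.6))]
-28 [(np.float64(-8.8), np.float64(-10.5)), (np.float64(-28.3), np.float64(-30.6))]
-20 [(np.float64(-6.5), np.float64(-8.8)), (np.float64(-27.3), np.float64(-29.3))]
-12 [(np.float64(-2.9), np.float64(-5.5)), (np.float64(-24.7), np.float64(-27.0))]
-4 [(np.float64(1.7), np.float64(-0.9)), (np.float64(-20.7), np.float64(-23.4))]
4 [(np.float64(6.3), np.float64(3.7)), (np.float64(-16.4), np.float64(-19.1))]
12 [(np.float64(11.0), np.float64(8.6)), (np.flo
[... 708 characters left out ...]
.float64(11.6), np.float64(10.3))]
84 [(np.float64(30.8), np.float64(28.8)), (np.float64(11.0), np.float64(9.0))]
92 [(np.float64(30.4), np.float64(28.4)), (np.float64(11.3), np.float64(9.0))]
100 [(np.float64(30.8), np.float64(28.8)), (np.float64(10.6), np.float64(8.6))]
108 [(np.float64(30.4), np.float64(28.4)), (np.float64(11.3), np.float64(9.0)), (np.float64(-4.9), np.float64(-5.9))]
116 [(np.float64(39.7), np.float64(32.4)), (np.float64(30.1), np.float64(28.4)), (np.float64(11.0), np.float64(8.6)), (np.float64(1.4), np.float64(-2.6))]
124 [(np.float64(40.0), np.float64(33.7)), (np.float64(30.4), np.float64(29.1)), (np.float64(11.3), np.float64(9.0)), (np.float64(2.0), np.float64(-6.9))]
```

View pics/u.png

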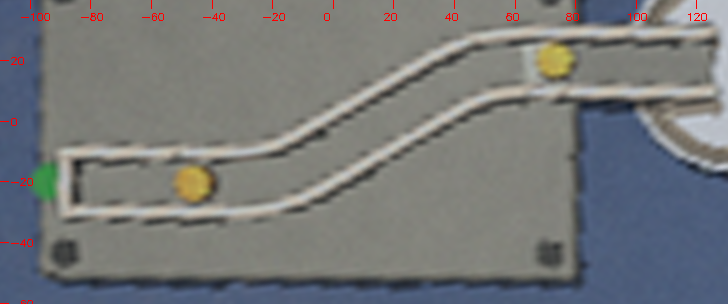

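The unwarped view shows the ribs symmetric about track x = ±20, so yaw and x are right. The channel's closed end is at -91 and the mouth at 126 on the scale, so my frame needs a y shift of about +6 mm. The start in world is then (0.4619, -0.2565). Correct and lower.

jog_arm(
  hand=[0.005,0.005,0.005,0.005,0.005],
  travel=[
    [-0.0017,0.005,0],
    [0,0,-0.012],
    [0,0,-0.012],
    [0,0,-0.012],
    [0,0,-0.004],
  ],
  yaw=[0,0,0,0,0],
)

```text
time_s: 6.6
position: [0.4614, -0.2566, 0.1371]
tool_rot: [[-0.961, -0.277, -0.001], [-0.277, 0.961, 0.001], [0.001, 0.002, -1.0]]
ft_force: [0.4, -0.2, -0.0]
grip_width: 0.0113
gripper_force: 58.5
```

jog_arm(
  hand=[0.005,0.005,0.005,0.005,0.005],
  travel=[
    [0,0,0],
    [0,0,0],
    [0,0,-0.001],
    [0,0,-0.001],
    [0,0,0],
  ],
  yaw=[0,0,0,0,0],
)

```text
time_s: 7.22
position: [0.4616, -0.2567, 0.1363]
tool_rot: [[-0.961, -0.278, -0.0], [-0.278, 0.961, 0.0], [0.0, 0.0, -1.0]]
ft_force: [-0.5, -0.3, -0.6]
grip_width: 0.0112
gripper_force: 58.5
```

jog_arm(
  hand=[0.005,0.005,0.005,0.005,0.005],
  travel=[
    [0,0,-0.0005],
    [0,0,-0.0005],
    [0,0,-0.0005],
    [0,0,0],
    [0,0,0],
  ],
  yaw=[0,0,0,0,0],
)

```text
time_s: 7.85
position: [0.4617, -0.2567, 0.1348]
tool_rot: [[-0.961, -0.277, 0.0], [-0.277, 0.961, 0.0], [-0.0, 0.0, -1.0]]
ft_force: [0.1, -0.2, -0.4]
grip_width: 0.0106
gripper_force: 58.5
```

```bash
python3 - <<'E'
from h import *
w=env.get_image('wrist')[:,:,::-1].copy(); s=env.get_image('scene')[:,:,::-1].copy()
cv2.imwrite('pics/w3.png',np.hstack([cv2.resize(w[170:290,240:380],(420,360),interpolation=cv2.INTER_CUBIC),cv2.resize(s[250:370,330:470],(380,360),interpolation=cv2.INTER_CUBIC)]))
s=env.observe(); print(s['position'],s['ft_force'])
E
```

```text
[ 0.46168843 -0.25675141  0.13483666] [-0.32037103 -1.16648059  0.05409376]
```

View pics/w3.png

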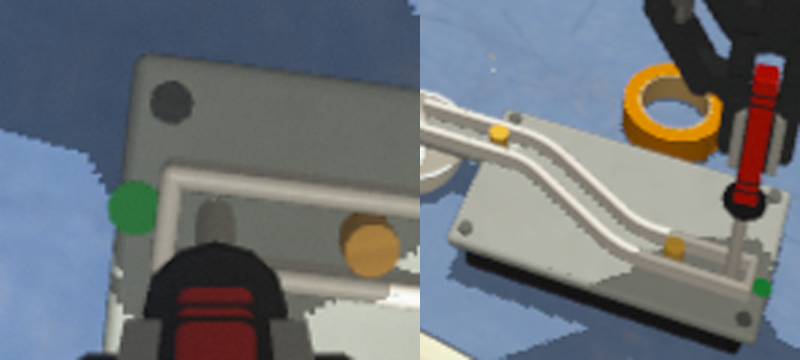

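Tip (wrist crop (215,200)) is between the ribs about 8 mm from the end wall, with spacer A ahead at (370,240). Contact is almost nil. Starting the pass at about 4 cm/s.

jog_arm(
  hand=[0.005,0.005,0.005,0.005,0.005],
  travel=[
    [0,0,-0.0004],
    [-0.0007,0.0047,0],
    [-0.0007,0.0047,0],
    [-0.0007,0.0047,0],
    [-0.0007,0.0047,0],
  ],
  yaw=[0,0,0,0,0],
)

```text
time_s: 8.57
position: [0.4588, -0.2375, 0.1345]
tool_rot: [[-0.961, -0.278, 0.0], [-0.278, 0.961, -0.0], [-0.0, -0.0, -1.0]]
ft_force: [-0.3, 0.2, 0.5]
grip_width: 0.0112
gripper_force: 58.5
```

jog_arm(
  hand=[0.005,0.005,0.005,0.005,0.005],
  travel=[
    [-0.0007,0.0047,0],
    [-0.0007,0.0047,0],
    [-0.0007,0.0047,0],
    [-0.0007,0.0047,0],
    [-0.0007,0.0047,0],
  ],
  yaw=[0,0,0,0,0],
)

```text
time_s: 9.2
position: [0.4553, -0.2141, 0.1344]
tool_rot: [[-0.961, -0.278, -0.0], [-0.278, 0.961, -0.0], [0.0, -0.0, -1.0]]
ft_force: [0.9, 0.0, -0.9]
grip_width: 0.0112
gripper_force: 58.4
```

jog_arm(
  hand=[0.005,0.005,0.005,0.005,0.005],
  travel=[
    [-0.0004,0.0042,0],
    [-0.0002,0.0042,0],
    [0,0.0042,0],
    [0.0003,0.0042,0],
    [0.001,0.0044,0],
  ],
  yaw=[0,0,0,0,0],
)

```text
time_s: 9.82
position: [0.4561, -0.193, 0.1344]
tool_rot: [[-0.961, -0.277, -0.0], [-0.277, 0.961, -0.0], [0.0, -0.0, -1.0]]
ft_force: [0.2, 0.2, -0.6]
grip_width: 0.0111
gripper_force: 58.4
```

jog_arm(
  hand=[0.005,0.005,0.005,0.005,0.005],
  travel=[
    [0.0009,0.0045,0],
    [0.0013,0.0047,0],
    [0.0018,0.0046,0],
    [0.0019,0.0046,0],
    [0.0019,0.0046,0],
  ],
  yaw=[0,0,0,0,0],
)

```text
time_s: 10.45
position: [0.464, -0.1699, 0.1344]
tool_rot: [[-0.961, -0.278, 0.0], [-0.278, 0.961, -0.0], [-0.0, -0.0, -1.0]]
ft_force: [0.3, 0.1, 0.5]
grip_width: 0.0112
gripper_force: 58.4
```

jog_arm(
  hand=[0.005,0.005,0.005,0.005,0.005],
  travel=[
    [0.0018,0.0046,0],
    [0.0018,0.0046,0],
    [0.0018,0.0046,0],
    [0.0018,0.0046,0],
    [0.0018,0.0046,0],
  ],
  yaw=[0,0,0,0,0],
)

```text
time_s: 11.08
position: [0.473, -0.1469, 0.1344]
tool_rot: [[-0.961, -0.277, -0.0], [-0.277, 0.961, 0.0], [0.0, 0.0, -1.0]]
ft_force: [0.0, 0.3, -0.1]
grip_width: 0.0112
gripper_force: 58.4
```

jog_arm(
  hand=[0.005,0.005,0.005,0.005,0.005],
  travel=[
    [0.0019,0.0046,0],
    [0.0019,0.0047,0],
    [0.0015,0.0047,0],
    [0.0012,0.0047,0],
    [0.0008,0.0046,0],
  ],
  yaw=[0,0,0,0,0],
)

```text
time_s: 11.7
position: [0.4802, -0.1236, 0.1344]
tool_rot: [[-0.961, -0.278, -0.0], [-0.278, 0.961, 0.0], [0.0, 0.0, -1.0]]
ft_force: [0.4, -0.7, -0.6]
grip_width: 0.0112
gripper_force: 58.4
```

```bash
python3 - <<'E'
from h import *
w=env.get_image('wrist')[:,:,::-1].copy(); s=env.get_image('scene')[:,:,::-1].copy()
cv2.imwrite('pics/w4.png',np.hstack([cv2.resize(w[150:290,240:400],(411,360),interpolation=cv2.INTER_CUBIC),cv2.resize(s[240:360,310:450],(380,360),interpolation=cv2.INTER_CUBIC)]))
s=env.observe(); print(s['position'],s['ft_force'])
E
```

```text
[ 0.48019192 -0.12349669  0.13441692] [-0.59934968 -0.99831432 -0.81314468]
```

View pics/w4.png

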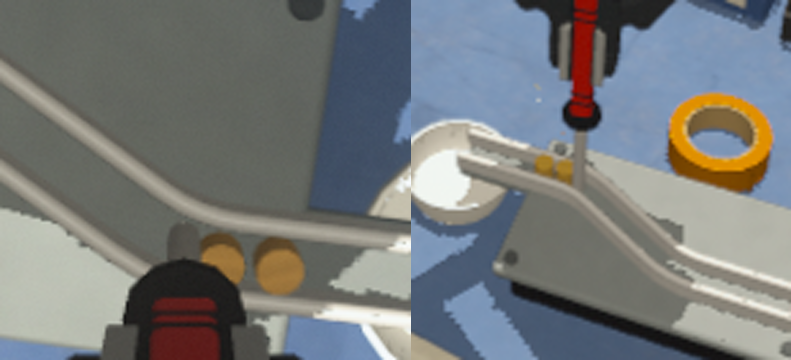

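Both spacers are ahead of the tip just past the second bend (wrist crop (222,258) and (280,265)). Continuing to the mouth.

jog_arm(
  hand=[0.005,0.005,0.005,0.005,0.005],
  travel=[
    [0.0004,0.0044,0],
    [0.0001,0.0045,0],
    [-0.0002,0.0045,0],
    [-0.0006,0.0045,0],
    [-0.0007,0.0045,0],
  ],
  yaw=[0,0,0,0,0],
)

```text
time_s: 12.42
position: [0.4791, -0.1012, 0.1344]
tool_rot: [[-0.961, -0.278, 0.0], [-0.278, 0.961, -0.0], [-0.0, -0.0, -1.0]]
ft_force: [0.5, -0.0, 0.9]
grip_width: 0.0111
gripper_force: 58.4
```

jog_arm(
  hand=[0.005,0.005,0.005,0.005,0.005],
  travel=[
    [-0.0007,0.0046,0],
    [-0.0007,0.0046,0],
    [-0.0007,0.0046,0],
    [-0.0007,0.0046,0],
    [-0.0007,0.0046,0],
  ],
  yaw=[0,0,0,0,0],
)

```text
time_s: 13.05
position: [0.4756, -0.0782, 0.1344]
tool_rot: [[-0.961, -0.278, 0.0], [-0.278, 0.961, -0.0], [-0.0, -0.0, -1.0]]
ft_force: [0.1, -0.4, -0.9]
grip_width: 0.0108
gripper_force: 58.4
```

jog_arm(
  hand=[0.005,0.005,0.005,0.005,0.005],
  travel=[
    [-0.0005,0.0035,0],
    [-0.0005,0.0035,0],
    [-0.0005,0.003,0],
    [-0.0004,0.003,0],
    [-0.0004,0.003,0],
  ],
  yaw=[0,0,0,0,0],
)

```text
time_s: 13.68
position: [0.4733, -0.0624, 0.1344]
tool_rot: [[-0.961, -0.277, -0.0], [-0.277, 0.961, -0.0], [0.0, 0.0, -1.0]]
ft_force: [0.2, -1.1, -0.4]
grip_width: 0.0107
gripper_force: 58.4
```

jog_arm(
  hand=[0.005,0.005,0.005,0.005,0.005],
  travel=[
    [-0.0004,0.003,0],
    [-0.0004,0.003,0],
    [-0.0004,0.003,0],
    [-0.0004,0.003,0],
    [0,0,0],
  ],
  yaw=[0,0,0,0,0],
)

```text
time_s: 14.3
position: [0.4717, -0.0503, 0.1344]
tool_rot: [[-0.961, -0.278, -0.0], [-0.278, 0.961, 0.0], [0.0, 0.0, -1.0]]
ft_force: [-0.2, 0.0, -1.6]
grip_width: 0.011
gripper_force: 58.4
```

```bash
python3 - <<'E'
from h import *
w=env.get_image('wrist')[:,:,::-1].copy(); s=env.get_image('scene')[:,:,::-1].copy()
cv2.imwrite('pics/w5.png',np.hstack([cv2.resize(w[150:290,240:400],(411,360),interpolation=cv2.INTER_CUBIC),cv2.resize(s[230:350,280:420],(380,360),interpolation=cv2.INTER_CUBIC)]))
s=env.observe(); print(s['position'],s['ft_force'])
E
```

```text
[ 0.47181952 -0.05052746  0.13443847] [-0.19973336 -0.24239315 -0.36414913]
```

View pics/w5.png

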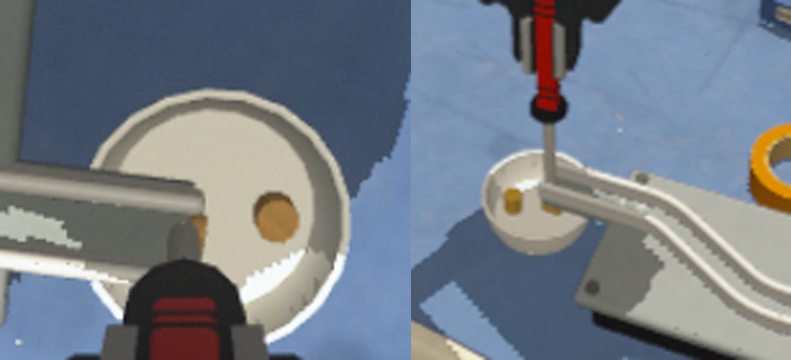

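jog_arm(
  hand=[0.005,0.005,0.005,0.005,0.005],
  travel=[
    [-0.0003,0.0025,0],
    [-0.0003,0.002,0],
    [0,0,0],
    [0,0,0],
    [0,0,0],
  ],
  yaw=[0,0,0,0,0],
)

```text
time_s: 15.02
position: [0.4712, -0.0461, 0.1344]
tool_rot: [[-0.961, -0.277, 0.0], [-0.277, 0.961, -0.0], [0.0, -0.0, -1.0]]
ft_force: [-0.5, 0.1, 0.0]
grip_width: 0.0114
gripper_force: 58.4
```

jog_arm(
  hand=[0.005,0.005,0.005,0.005,0.005],
  travel=[
    [0,0.0005,0.005],
    [0,0.002,0.018],
    [0,0.005,0.025],
    [0,0.005,0.025],
    [0,0,0],
  ],
  yaw=[0,0,0,0,0],
)

```text
time_s: 15.65
position: [0.4718, -0.0335, 0.2089]
tool_rot: [[-0.961, -0.278, 0.004], [-0.278, 0.961, -0.001], [-0.003, -0.002, -1.0]]
ft_force: [0.3, -0.0, -1.2]
grip_width: 0.0115
gripper_force: 58.4
```

```bash
python3 - <<'E'
from h import *
w=env.get_image('wrist')[:,:,::-1].copy(); s=env.get_image('scene')[:,:,::-1].copy()
cv2.imwrite('pics/w6.png',np.hstack([cv2.resize(w[130:270,220:380],(411,360),interpolation=cv2.INTER_CUBIC),cv2.resize(s[230:350,280:420],(380,360),interpolation=cv2.INTER_CUBIC)]))
s=env.observe(); print(s['position'],s['ft_force'],s['time_s'])
E
```

```text
[ 0.47090809 -0.03350903  0.20693225] [-0.0281357   0.34075124 -0.48264509] 15.75
```

View pics/w6.png

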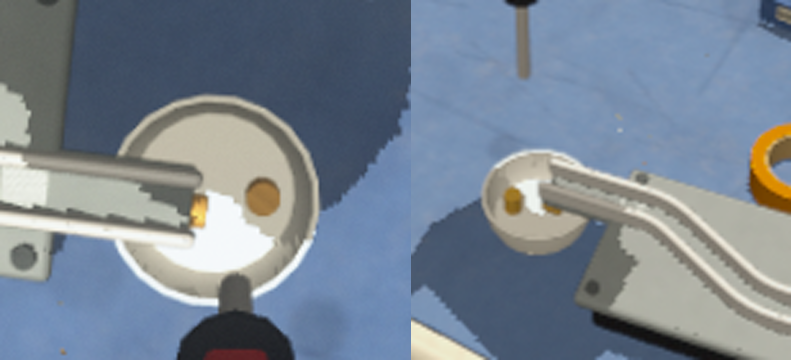

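Both spacers lie in the dish, one of them partly under the spout (wrist crop (198,210)). The dish has not moved. Returning the pick to the stand.

jog_arm(
  hand=[0.005,0.005,0.005,0.005,0.005],
  travel=[
    [0.005,0.04,0],
    [0.006,0.05,0],
    [0.006,0.05,0],
    [0.006,0.05,0],
    [0.005,0.035,0],
  ],
  yaw=[0,0,0,0,0],
)

```text
time_s: 16.38
position: [0.4988, 0.1932, 0.206]
tool_rot: [[-0.96, -0.279, -0.002], [-0.279, 0.96, -0.0], [0.002, 0.0, -1.0]]
ft_force: [0.8, -0.4, -0.4]
grip_width: 0.0109
gripper_force: 58.6
```

jog_arm(
  hand=[0.005,0.005,0.005,0.005,0.005],
  travel=[
    [0.002,0.013,0],
    [0,0,-0.01],
    [0,0,-0.01],
    [0,0,0],
    [0,0,0],
  ],
  yaw=[0,0,0,0,0],
)

```text
time_s: 17.0
position: [0.5013, 0.2039, 0.1875]
tool_rot: [[-0.961, -0.277, 0.0], [-0.277, 0.961, -0.0], [-0.0, -0.0, -1.0]]
ft_force: [0.7, 0.1, 0.1]
grip_width: 0.0112
gripper_force: 58.6
```

```bash
python3 - <<'E'
from h import *
s=env.observe(); print(s['position'],s['ft_force'],s['time_s'])
w=env.get_image('wrist')[:,:,::-1].copy()
cv2.imwrite('pics/w7.png',cv2.resize(w[170:290,240:380],None,fx=4,fy=4,interpolation=cv2.INTER_CUBIC))
E
```

```text
[0.501324   0.20385665 0.18752168] [0.72975709 0.08000502 0.11860452] 17.0
```

View pics/w7.png

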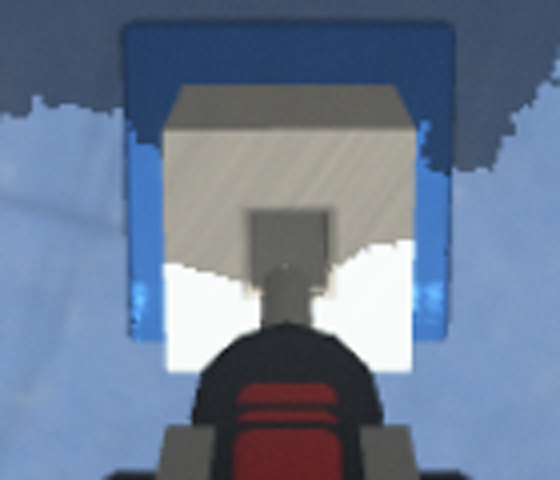

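That makes 12 pictures viewed, over the limit of 10, so I won't view any more. The tip is lined up with the hole sideways (287 against 290 px), so I'll lower it on force readings.

jog_arm(
  hand=[0.005,0.005,0.005,0.005,0.005],
  travel=[
    [0,0.0004,-0.01],
    [0,0,-0.01],
    [0,0,-0.01],
    [0,0,-0.01],
    [0,0,-0.01],
  ],
  yaw=[0,0,0,0,0],
)

```text
time_s: 17.68
position: [0.5011, 0.2049, 0.1366]
tool_rot: [[-0.961, -0.278, -0.0], [-0.278, 0.961, -0.0], [0.0, 0.0, -1.0]]
ft_force: [-0.3, -0.4, -1.1]
grip_width: 0.0111
gripper_force: 58.6
```

jog_arm(
  hand=[0.005,0.005,0.005,0.005,0.005],
  travel=[
    [0,0,-0.01],
    [0,0,-0.01],
    [0,0,-0.005],
    [0,0,0],
    [0,0,0],
  ],
  yaw=[0,0,0,0,0],
)

```text
time_s: 18.3
position: [0.5014, 0.2049, 0.1127]
tool_rot: [[-0.961, -0.278, 0.001], [-0.278, 0.961, 0.0], [-0.001, -0.0, -1.0]]
ft_force: [-0.0, -0.7, -0.9]
grip_width: 0.0112
gripper_force: 58.6
```

In the hole with no force. Lower until the collar touches.

jog_arm(
  hand=[0.005,0.005,0.005,0.005,0.005],
  travel=[
    [0,0,-0.001],
    [0,0,-0.001],
    [0,0,-0.001],
    [0,0,-0.0005],
    [0,0,0],
  ],
  yaw=[0,0,0,0,0],
)

```text
time_s: 18.92
position: [0.5012, 0.2049, 0.1092]
tool_rot: [[-0.961, -0.278, 0.0], [-0.278, 0.961, 0.0], [-0.0, -0.0, -1.0]]
ft_force: [-1.9, -1.4, 3.7]
grip_width: 0.011
gripper_force: 59.0
```

Seated. Opening gently, then straight up.

jog_arm(
  hand=[0.015,0.02,0.03,0.04,0.05],
  travel=[
    [0,0,0],
    [0,0,0],
    [0,0,0],
    [0,0,0],
    [0,0,0],
  ],
  yaw=[0,0,0,0,0],
)

```text
time_s: 19.55
position: [0.5012, 0.2049, 0.1089]
tool_rot: [[-0.961, -0.278, 0.0], [-0.278, 0.961, -0.0], [-0.0, -0.0, -1.0]]
ft_force: [-0.4, -0.9, 0.8]
grip_width: 0.0502
gripper_force: 0.0
```

jog_arm(
  hand=[0.05,0.05,0.05,0.05,0.05],
  travel=[
    [0,0,0.02],
    [0,0,0.03],
    [0,0,0.04],
    [0,0,0.04],
    [0,0,0.01],
  ],
  yaw=[0,0,0,0,0],
)

```text
time_s: 20.18
position: [0.5018, 0.205, 0.2513]
tool_rot: [[-0.961, -0.278, 0.004], [-0.278, 0.961, 0.001], [-0.004, -0.001, -1.0]]
ft_force: [-0.9, 0.2, -0.5]
grip_width: 0.05
gripper_force: 0.0
```

jog_arm(
  hand=[0.05,0.05,0.05,0.05,0.05],
  travel=[
    [0,0,0],
    [0,0,0],
    [0,0,0],
    [0,0,0],
    [0,0,0],
  ],
  yaw=[0,0,0,0,0],
)

```text
time_s: 20.8
position: [0.5012, 0.2049, 0.2487]
tool_rot: [[-0.961, -0.277, -0.0], [-0.277, 0.961, -0.0], [0.0, 0.0, -1.0]]
ft_force: [0.1, -0.3, 0.6]
grip_width: 0.0501
gripper_force: 0.0
```

```bash
python3 - <<'E'
from h import *
s=env.observe(); im=env.get_image('wrist')[:,:,::-1].copy(); print(s['position'],s['ft_force'],s['time_s'])
def red(im):
    H,S,V=cv2.split(cv2.cvtColor(im,cv2.COLOR_BGR2HSV)); return (((H<8)|(H>172))&(S>150)).astype(np.uint8)*255
cs,_=cv2.findContours(red(im),cv2.RETR_EXTERNAL,cv2.CHAIN_APPROX_NONE)
for c in cs:
    if cv2.contourArea(c)>150: print(cv2.boundingRect(c),rect(wonz(s,c[:,0,:],.147)))
sc=env.get_image('scene')[:,:,::-1].copy()
for i in(sc,cv2.imread('pics/scene0.png')): print(cv2.boundingRect(big(red(i),(205,175,240,232))))
t=env.get_image('top')[:,:,::-1].copy(); H,S,V=cv2.split(cv2.cvtColor(t,cv2.COLOR_BGR2HSV))
b=((H>12)&(H<32)&(S>110)&(V>80)).astype(np.uint8)*255; b[:,:325]=0;b[:,480:]=0;b[:240]=0;b[290:]=0
for c in cv2.findContours(b,cv2.RETR_EXTERNAL,cv2.CHAIN_APPROX_NONE)[0]: print('brass',cv2.boundingRect(c),onz('top',[c[:,0].mean(0)],.01))
E
```

```text
[0.50116485 0.20485833 0.24868742] [ 0.11338916 -0.27749507  0.56903703] 20.8
(303, 233, 18, 17) (array([500.9, 205.1]), array([10.6, 10.9]), 16.2)
(214, 184, 14, 39)
(214, 184, 14, 39)
brass (340, 263, 5, 5) [[ 0.46520631 -0.02654237]]
brass (351, 257, 3, 5) [[ 0.47658343 -0.04614447]]
```

The pick is back as it stood, and both spacers are within about 18 mm of the dish centre. Handing in.

```bash
python3 -c "
from rig import env
print(env.close_job())"
```

```text
the job is handed in; nothing more can be done
None
```

I handed the job in at about 21 s; by the last camera readings both spacers are in the dish and the pick is back upright in its stand, though no verdict came back and I viewed 12 pictures, two over the limit of 10.

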